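Fit the transport locking pin in the bench shaker

ROBOT

A 7-joint arm with a two-finger parallel gripper is mounted at the origin on a cart in front of the work surface, level with it; the furniture and walls round the work are solid. World frame = base frame: x ahead of the robot, y to its left, z up, the work surface at z = 0. Lengths are in m, angles in rad, forces in N, time in s.
With the tool pointing down it reaches from about 0.425 to 0.95 m from the base axis. Payload 4.7 kg.
Tool frame: the origin (TCP) lies at the very end of the fingers, on their centre line; the grasp point (between the pads) lies 19 mm behind it; z points along the fingers, y is the line along which they close (so a half turn about z gives the same grasp; the last joint's range is limited). The gripper opens to 85 mm and grips with 20 to 120 N. Pads are 22 mm wide; open, the fingers measure 114 mm over their backs; the gripper's body (76 mm by 85 mm) begins 54 mm behind the grasp point. The pads swing forward as they close: fully open they stand 13 mm farther back than shut.
Start: joints at [1.282, 0.469, -0.049, 1.532, 0.024, 1.141, -0.082], TCP at [0.173, -0.652, 0.205] pointing down, gripper open.
Joint ranges: [-2.59, 2.59], [-0.33, 1.99], [-1.39, 1.29], [0.1, 2.45], [-1.04, 4.18], [0.21, 1.99], [-2.66, 2.66]. Speed limits (rad/s): [2.57, 2.57, 3.14, 3.14, 3.14, 3.14, 3.14].

INTERFACE

Orientations are given as a unit quaternion [w, x, y, z].
In Python, from plant import * gives the robot as it stands.
- The arm moves only by the shell command python3 -m creep 'ROWS' [OPENING] [FORCE]. ROWS is JSON, a list of rows, each a list of 6 numbers: the shift along the tool's x, y, z in cm, then the turn, a rotation vector about the tool's x, y, z in rad. In form: [[x, y, z, rx, ry, rz], ...]. A call has 1 to 20 rows; each row is the pose to reach, as a shift and turn from the pose commanded when the call began, along the tool's axes at that moment; what a row does not reach only later rows make up. A row lasts 1/10 s, in which the tool goes at most 50 mm and 8.59 degrees, less where a joint would pass 70% of its speed; a pose out of reach is approached as far as the arm can. A call with a gripper value outside its range is refused whole. OPENING is the gripper command: -1 is fully open, 1 is shut, values between are in proportion, set as the call begins (- or left out, the last holds). The fingers move at their own pace and stop on an object; FORCE is the grip in N (left out, the last holds). Time passes only in rows, so rows that repeat a pose let the fingers close. It gives the time, the measured TCP pose, the force, the opening and the grip force at its end, in the units of the state.
- state(): the state, without advancing time (a new reading comes with each control period).
- get_image(name): name is "scene" or "top" or "wrist"; returns the picture (420x560x3 uint8, red, green, blue); there is no depth.
- camera_params(name): a dict with "K" (3x3 intrinsics, pixels), "world_from_camera" (4x4, takes a point from camera to world coordinates); the wrist camera has in their place "hand_eye" (4x4, takes a point from camera to tool coordinates, whose origin is the TCP and whose axes are the flange's). Camera axes: x right, y down, z forward; pixel columns grow to the right and rows downward; lengths in m; the calibration is good to about 2 mm. A picture is of the moment at which its call begins: read the wrist's pose just before it. camera_params takes no time and is no camera call.
- job_done(): hands the job in; it is judged then, once.
The state is a dict: "time": time; "q": joint angles; "qvel": joint speeds; "joint_efforts": joint torques, N m; "tool_pos": TCP position; "orientation": TCP orientation; "ft_force": force on the tool from outside, world axes, zero at the start; "wrist_torque": the same for the moment, N m; "width": opening from 0.0 (shut) to 1.0 (fully open); "grasp_force": force on a finger pad.
Only numpy, scipy, OpenCV 4.12 (cv2) and the standard library are available. Lean on these libraries where they do the work, as an engineer would, in place of code of your own. Each camera call takes 0.05 s, during which the arm holds its last target. There are 200 camera calls.

TASK

Lock the bench shaker for transport: take the red-knobbed locking pin from the grey stand and lower it, upright and without dropping it, through the yellow-ringed opening in the shaker's blue cover plate into the hidden hole in the platform below, until its flange sits flat on the plate; then let go. Leave the black-knobbed pin in its place in the stand.

Things in the scene. Friction and masses are not known exactly. Their poses are not given: they have to be found in the camera images.
- red_pin_knob (a point): Middle of the knob of the loose upright red-knobbed pin (0.12 kg), z up its axis; round, yaw means nothing. Knob: red cylinder, 26 mm wide, 46 tall (from 22 mm above the point to 24 below). Under it a steel flange, 54 mm wide, 6 thick, underside 30 mm below the point; then a shank 50 mm long, tapering from 22 to 10 mm thick, its tip 80 mm below the point.
- black_pin_knob (a point): Middle of the knob of the black-knobbed pin, of the same shape and size as the red one, in the other hole of the grey stand, 90 mm from it; to be left there.
- pin_stand: Fixed grey block, 60 mm (x) by 156 mm (y), 54 mm high, origin at the centre of its underside. Two 31 mm holes 45 mm either side of the centre along its y hold the two pins upright (which in which varies): flanges rest on its top, shanks hang loosely in the holes and lift straight out.
- lock_mouth (a point): Centre of the yellow-ringed opening, 37 mm wide, at the top face of the shaker's fixed level blue plate (130 mm in x, 200 in y, 8 thick), 90 mm above the worktop; z up. 26 mm below the plate, in line, is the platform's hole, as wide, 20 mm deep; seated, the knob's middle is 30 mm above this point. A plain opening 100 mm off to -y has no hole below. Screw heads 3 mm high at the corners.
Mind the look-alikes: they are no part of the job. What is shaped like the part that bears red_pin_knob but green is not meant.

How it is judged:
By the outcome, as a careful person would: the job done as asked, in the order asked, and still so for the second after the job is handed in, with the robot touching nothing.
It also fails if it takes over 35 s, if anything falls off the work surface, if the arm or the gripper's body presses on something with over 40 N, if the wrist force passes 120 N, or if a joint passes its speed limit or range.

## Working session

There is one attempt and no reset: what is moved stays moved. The work goes in short steps, Python scripts to look and compute and a shell command to move; the robot and the scene stay as the last step left them, time stands still between calls to the robot, and variables do not carry over. Pictures are saved under pics/ and viewed, at most 10 in all, crops included, and the job is handed in when it is done.

```bash
mkdir -p pics; ls
python3 - <<'E'
from plant import *
import cv2,numpy as np
s=state();print(s)
a=get_image("scene");b=get_image("top")
cv2.imwrite("pics/scene.png",a[:,:,::-1]);cv2.imwrite("pics/top.png",b[:,:,::-1])
for n in("scene","top","wrist"):
  print(n,camera_params(n))
E
```

```text
pics
{'time': 0.0, 'q': array([ 1.28208924,  0.46946246, -0.04856943,  1.53372756,  0.02410631,
        1.14100541, -0.0823    ]), 'qvel': array([ 2.33928919e-03,  2.95806309e-05, -6.33831861e-04,  9.16736647e-04,
       -2.05108802e-05, -4.06997869e-04,  8.25875101e-04]), 'joint_efforts': array([-2.86332477e-05, -5.10301602e+01, -4.67980828e-02, -2.37711489e+01,
        1.06078878e-02,  7.39961484e-03,  1.46232850e-05]), 'tool_pos': array([ 0.17322531, -0.65171542,  0.20423299]), 'orientation': array([-9.92920876e-04,  9.91573096e-01,  1.29544502e-01, -1.76576709e-04]), 'ft_force': array([ 0.71350048,  0.50115672, -0.40033098]), 'wrist_torque': array([ 0.00166711,  0.04266511, -0.00556045]), 'grasp_force': 0.0, 'width': 0.9955164053004385}
scene {'K': array([[529.71374671,   0.        , 283.20207955],
       [  0.        , 529.71374671, 200.52650556],
       [  0.        ,   0.        ,   1.        ]]), 'world_from_camera': array([[-0.83336743, -0.38621474,  0.39539463, -0.01282846],
       [-0.55266833,  0.57254036, -0.60560322,  0.72849093],
       [ 0.0075135 , -0.72321208, -0.69
[... 337 characters left out ...]
  [-0.9999692 ,  0.00233421,  0.007493  , -0.02284659],
       [-0.00770766, -0.1122407 , -0.99365115,  1.2989198 ],
       [ 0.        ,  0.        ,  0.        ,  1.        ]])}
wrist {'K': array([[347.28534852,   0.        , 281.62844011],
       [  0.        , 347.28534852, 205.50079746],
       [  0.        ,   0.        ,   1.        ]]), 'hand_eye': array([[ 9.62218764e-05, -9.55944461e-01, -2.93547575e-01,
         7.39703085e-02],
       [ 9.99999988e-01,  5.72913306e-05,  1.41219171e-04,
         5.32381932e-04],
       [-1.18179953e-04, -2.93547585e-01,  9.55944455e-01,
        -1.68589644e-01],
       [ 0.00000000e+00,  0.00000000e+00,  0.00000000e+00,
         1.00000000e+00]])}
```

View pics/scene.png

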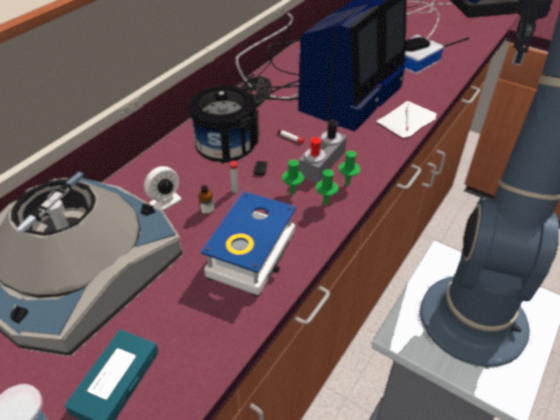

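View pics/top.png

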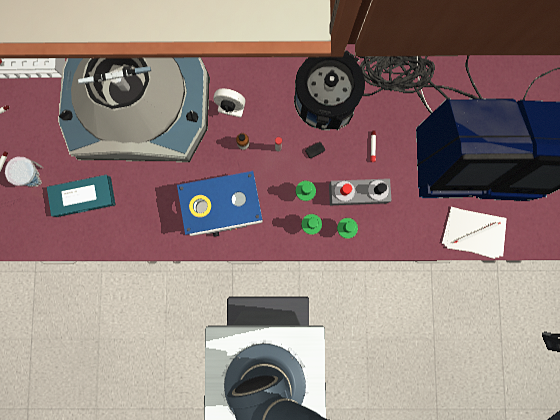

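The top view shows the red knob at (346,188) and the black knob at (379,188) in the stand. The green look-alikes are at (306,190), (312,224) and (348,227). Other red things are the vial cap at (278,140) and the marker at (373,145). The yellow ring is at (201,206) and the plain opening at (239,199). I choose the red one at (346,188), in the grey stand.

```bash
cat > h.py <<'E'
from plant import *
import cv2,numpy as np
from scipy.spatial.transform import Rotation as R
def pose(s):
    T=np.eye(4);q=s["orientation"];T[:3,:3]=R.from_quat([q[1],q[2],q[3],q[0]]).as_matrix();T[:3,3]=s["tool_pos"];return T
def ray(n,uv,z,T=None):
    c=camera_params(n);W=c["world_from_camera"] if T is None else T@c["hand_eye"]
    d=W[:3,:3]@np.linalg.inv(c["K"])@[uv[0],uv[1],1];return W[:3,3]+d*(z-W[2,3])/d[2]
def blobs(im,col,amin=20):
    h=cv2.cvtColor(im,cv2.COLOR_RGB2HSV);H,S,V=cv2.split(h)
    m={"red":((H<6)|(H>174))&(S>180)&(V>130),"yel":(H>20)&(H<35)&(S>130)&(V>120),"blk":(V<45),"green":(H>45)&(H<80)&(S>120),"blue":(H>100)&(H<125)&(S>140)}[col].astype(np.uint8)
    n,l,st,c=cv2.connectedComponentsWithStats(m)
    return m,[(c[i].round(1),st[i]) for i in range(1,n) if st[i][4]>=amin]
def tool(T,p): return (T[:3,:3].T@(np.asarray(p)-T[:3,3])*100).round(2)
E
python3 - <<'E'
from h import *
s=state();T=pose(s)
for n in("top","scene"):
  im=cv2.imread(f"pics/{n}.png")[:,:,::-1].copy()
  for c,z in(("red",.106 if n=="top" else .084),("yel",.09)):
    for p,st in blobs(im,c)[1]: print(n,c,p,st,ray(n,p,z).round(3))
im=cv2.imread("pics/top.png")
print("stand L/R",ray("top",(332,190),.054),ray("top",(391,190),.054),"black",ray("top",(380,187),.106), ray("top",(306,188),.05))
cv2.imwrite("pics/crop.png",cv2.resize(im[130:250,160:410],None,fx=3,fy=3,interpolation=2))
print(R.from_matrix(T[:3,:3]).as_euler("ZYX"),T[:3,:3].round(3))
E
```

```text
top red [372.7 157.9] [371 156   5   5  22] [ 0.585 -0.28   0.106]
top red [346.6 188.4] [342 184  10  10  73] [ 0.506 -0.212  0.106]
top yel [199.8 205.5] [189 195  22  22 199] [0.465 0.163 0.09 ]
scene red [314.7 145.4] [311 137  10  19 129] [ 0.51  -0.217  0.084]
scene yel [239.4 243.6] [227 234  26  20 239] [0.464 0.163 0.09 ]
stand L/R [ 0.51022452 -0.18167491  0.054     ] [ 0.50981239 -0.33752863  0.054     ] black [ 0.50974348 -0.29677627  0.106     ] [ 0.51638271 -0.1132428   0.05      ]
[ 2.59819948e-01  8.99032935e-05 -3.13984465e+00] [[ 0.966  0.257 -0.001]
 [ 0.257 -0.966  0.002]
 [-0.    -0.002 -1.   ]]
```

View pics/crop.png

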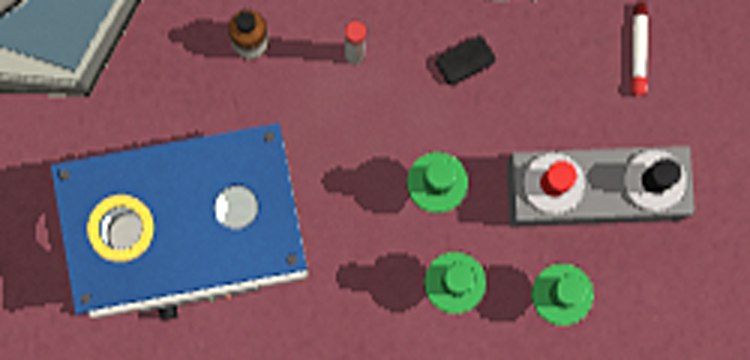

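The crop confirms it: the red knob at crop (557,180) sits in the grey stand beside the black one at (663,175), and the three green ones stand free. Moving to a hover above the red pin, staying clear of the monitor.

```bash
python3 -m creep '[[3,-3.4,0,0,0,0],[6,-6.7,0,0,0,0],[9,-10,0,0,0,0],[12,-13.4,0,0,0,0],[15,-16.7,0,0,0,0],[18,-20,0,0,0,0],[21,-23.4,0,0,0,0],[24,-26.8,0,0,0,0],[27,-30,0,0,0,0],[30.3,-33.5,0,0,0,0],[34.5,-33.6,0,0,0,0],[39,-33.7,0,0,0,0],[42,-33.7,0,0,0,0],[43.6,-33.7,0,0,0,0],[43.6,-33.7,0,0,0,0],[43.6,-33.7,0,0,0,0],[43.6,-33.7,0,0,0,0]]' -1 60
python3 - <<'E'
from h import *
s=state();T=pose(s);im=get_image("wrist");cv2.imwrite("pics/w1.png",im[:,:,::-1])
print(s["time"],s["tool_pos"],s["qvel"].round(3),T[:3,:3].round(3))
for p,st in blobs(im,"red",60)[1]: print(p,st,ray("wrist",p,.106,T),ray("wrist",p,.084,T))
E
```

```text
time: 1.8
tool_pos: [0.5064, -0.2159, 0.2052]
orientation: [0.0, 0.992, 0.128, -0.001]
ft_force: [-0.3, -0.3, -0.3]
width: 0.997
grasp_force: 0.0
1.8 [ 0.50637224 -0.21585185  0.20516749] [ 0.002 -0.006 -0.003 -0.003 -0.002 -0.002 -0.001] [[ 0.967  0.255 -0.001]
 [ 0.255 -0.967 -0.001]
 [-0.002  0.    -1.   ]]
[386.1  99.1] [379  91  17  17 184] [ 0.59735074 -0.27212199  0.106     ] [ 0.59891766 -0.27826254  0.084     ]
[276.6 188.8] [263 170  28  38 881] [ 0.51080725 -0.21117183  0.106     ] [ 0.50526023 -0.21230224  0.084     ]
```

View pics/w1.png

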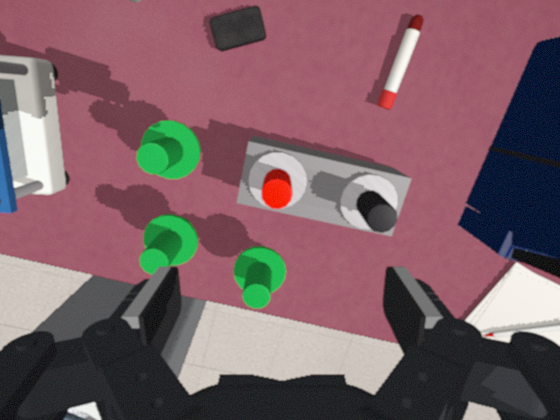

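The wrist view shows the red knob's top at (277,194) and the black one at (378,217), with the green pins at left. Wrist and overhead estimates agree to about 2 mm, at (0.508, -0.2125). Descending and gripping.

```bash
python3 -m creep '[[0.2,-0.3,3,0,0,0],[0.2,-0.3,7,0,0,0],[0.2,-0.3,10,0,0,0],[0.2,-0.3,12,0,0,0],[0.2,-0.3,13.3,0,0,0],[0.2,-0.3,13.8,0,0,0],[0.2,-0.3,13.8,0,0,0],[0.2,-0.3,13.8,0,0,0]]' -1 60; python3 -m creep '[[0,0,0,0,0,0],[0,0,0,0,0,0],[0,0,0,0,0,0],[0,0,0,0,0,0],[0,0,0,0,0,0],[0,0,0,0,0,0],[0,0,0,0,0,0],[0,0,0,0,0,0],[0,0,0,0,0,0],[0,0,0,0,0,0]]' 1 60
```

```text
time: 2.65
tool_pos: [0.5101, -0.2117, 0.0684]
orientation: [0.001, 0.992, 0.129, 0.001]
ft_force: [0.1, -0.1, -0.2]
width: 1.0
grasp_force: 0.0
time: 3.65
tool_pos: [0.5096, -0.2112, 0.0678]
orientation: [0.0, 0.992, 0.13, 0.0]
ft_force: [-2.5, 0.6, 5.6]
width: 0.272
grasp_force: 58.8
```

```bash
python3 -m creep '[[0,0,-1,0,0,0],[0,0,-3,0,0,0],[0,0,-6,0,0,0],[0,0,-9,0,0,0],[0,0,-12,0,0,0],[0,0,-14,0,0,0],[0,0,-15,0,0,0],[0,0,-15,0,0,0],[0,0,-15,0,0,0]]' 1 60
python3 - <<'E'
from h import *
s=state();T=pose(s);im=get_image("wrist");b=get_image("scene")
o=np.zeros((420,800,3),np.uint8);o[:,:400]=im[:,80:480];o[:,400:]=cv2.resize(b[60:270,200:400],(400,420),interpolation=2)
cv2.imwrite("pics/l1.png",o[:,:,::-1])
print(s["tool_pos"],T[:3,:3].round(3),s["width"])
for p,st in blobs(im,"red",60)[1]: print(p,st)
for p,st in blobs(b,"red",20)[1]: print("sc",p,st)
print("to mouth",tool(T,[.4645,.163,s["tool_pos"][2]]))
E
```

```text
time: 4.55
tool_pos: [0.5086, -0.2111, 0.2162]
orientation: [-0.0, 0.992, 0.129, -0.001]
ft_force: [0.3, -0.2, -1.9]
width: 0.272
grasp_force: 59.2
[ 0.50860765 -0.21112894  0.21622941] [[ 0.966  0.257 -0.002]
 [ 0.257 -0.966  0.001]
 [-0.002 -0.001 -1.   ]] 0.2721063717770006
[387.4 102.9] [380  95  17  17 185]
[278.9 277.7] [ 254  227   55   87 3041]
[296.3 238.6] [285 228  20  26 135]
to mouth [ 5.340e+00 -3.729e+01  3.000e-02]
```

View pics/l1.png

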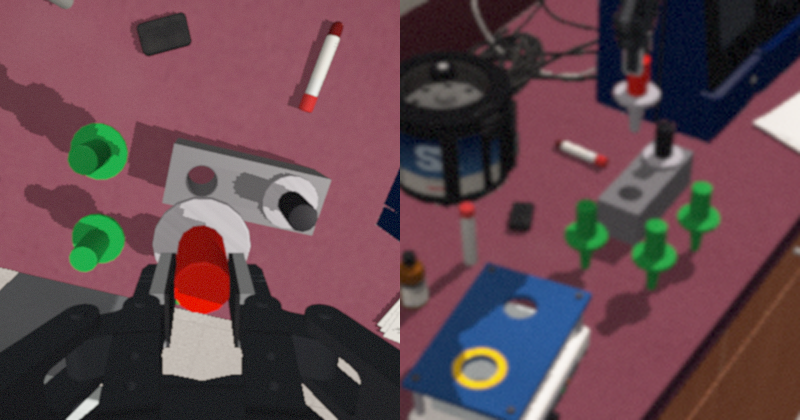

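The pin is held upright, with the flange at about (200,235) in the left half and the black pin still in the stand. Carrying it to just short of the mouth for a clear wrist view of the ring.

```bash
python3 -m creep '[[0,-1,0,0,0,0],[0,-3,0,0,0,0],[0.1,-6,0,0,0,0],[0.2,-9.5,0,0,0,0],[0.3,-13,0,0,0,0],[0.4,-16.5,0,0,0,0],[0.5,-20,0,0,0,0],[0.6,-23.5,0,0,0,0],[0.7,-27,0,0,0,0],[0.8,-30.5,0,0,0,0],[0.9,-33.5,0,0,0,0],[1,-35.7,0,0,0,0],[1,-37,0,0,0,0],[1,-37.3,0,0,0,0],[1,-37.3,0,0,0,0],[1,-37.3,0,0,0,0],[1,-37.3,0,0,0,0]]' 1 60
python3 - <<'E'
from h import *
s=state();T=pose(s);im=get_image("wrist");b=get_image("scene")
o=np.zeros((420,800,3),np.uint8);o[:,:400]=im[:,80:480];o[:,400:]=cv2.resize(b[60:270,160:360],(400,420),interpolation=2)
cv2.imwrite("pics/l2.png",o[:,:,::-1])
print(s["tool_pos"],T[:3,:3].round(3),s["width"],s["qvel"].round(3))
m,bl=blobs(im,"yel",60)
for p,st in bl:
  print(p,st,ray("wrist",p,.09,T),tool(T,ray("wrist",p,.09,T)))
c=max(cv2.findContours(m,0,1)[0],key=cv2.contourArea);e=cv2.fitEllipse(c);print(e,ray("wrist",e[0],.09,T),tool(T,ray("wrist",e[0],.09,T)))
for p,st in blobs(im,"red",60)[1]: print(p,st)
E
```

```text
time: 6.35
tool_pos: [0.4233, 0.1509, 0.2172]
orientation: [0.0, 0.992, 0.129, -0.0]
ft_force: [0.2, 0.2, -1.9]
width: 0.276
grasp_force: 59.2
[0.42329471 0.15093176 0.21715637] [[ 0.967  0.255 -0.   ]
 [ 0.255 -0.967 -0.   ]
 [-0.     0.    -1.   ]] 0.2763862814890677 [ 0.001  0.001 -0.002 -0.003 -0.002  0.     0.001]
[279.4 136.6] [ 247  104   66   67 1845] [0.46517073 0.16327913 0.09      ] [ 4.37 -0.13 12.71]
((279.2864990234375, 136.69717407226562), (65.27938079833984, 66.19857788085938), 172.53616333007812) [0.46506856 0.16335087 0.09      ] [ 4.36 -0.14 12.71]
[280.1 272.5] [ 254  226   56   88 3676]
```

View pics/l2.png

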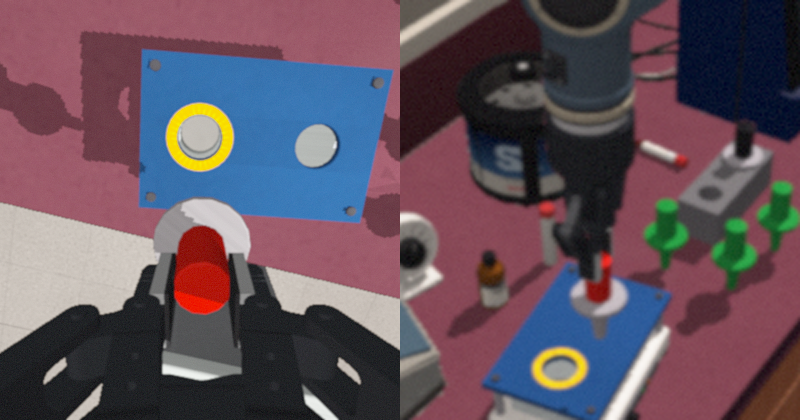

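Run:
```python
from h import *
c=camera_params("wrist");Hi=np.linalg.inv(c["hand_eye"])
def pr(p):
  v=c["K"]@(Hi@[*p,1])[:3];return (v[:2]/v[2]).round(1)
for d in(.013,.016,.019):
  print(d,"knob back edge",pr((-.013,0,-d-.022)),"top fwd edge",pr((.013,0,-d-.022)),"flange fwd top/bot",pr((.027,0,-d+.024)),pr((.027,0,-d+.030)),"side",pr((0,.027,-d+.024)),pr((0,-.027,-d+.024)))
im=cv2.imread("pics/l2.png")[:,:,::-1];g=im.astype(int)
print(g[185:240:3,200].tolist()); print([ (r,g[r,200,0]) for r in range(245,322,4)])
```

```text
0.013 knob back edge [280.4 305.1] top fwd edge [280.3 251. ] flange fwd top/bot [280.6 190.9] [280.6 188.1] side [329.1 237.8] [232.1 237.8]
0.016 knob back edge [280.3 309. ] top fwd edge [280.3 254. ] flange fwd top/bot [280.6 192.3] [280.6 189.5] side [329.8 239.9] [231.4 239.9]
0.019 knob back edge [280.3 313.1] top fwd edge [280.3 257.2] flange fwd top/bot [280.5 193.8] [280.6 190.9] side [330.6 242.1] [230.6 242.1]
[[56, 113, 173], [54, 114, 172], [53, 113, 171], [54, 111, 171], [107, 110, 124], [202, 197, 199], [211, 205, 207], [210, 204, 206], [213, 208, 210], [211, 205, 206], [207, 202, 203], [204, 198, 199], [210, 205, 207], [165, 156, 159], [137, 9, 6], [138, 13, 5], [140, 25, 13], [139, 21, 11], [141, 22, 16]]
[(245, np.int64(141)), (249, np.int64(140)), (253, np.int64(141)), (257, np.int64(137)), (261, np.int64(149)), (265, np.int64(185)), (269, np.int64(182)), (273, np.int64(179)), (277, np.int64(182)), (281, np.int64(179)), (285, np.int64(178)), (289, np.int64(181)), (293, np.int64(177)), (297, np.int64(204)), (301, np.int64(239)), (305, np.int64(240)), (309, np.int64(239)), (313, np.int64(207)), (317, np.int64(87)), (321, np.int64(81))]
```

Ring is at (0.465, 0.163), agreed by three views. The pin axis sits about 2.4 mm to -x in the tool, consistently at the knob top and at the flange, so it isn't tilted. The move to the mouth is x +4.6 cm, y -0.15 cm.

```bash
python3 -m creep '[[1,-0.1,0,0,0,0],[3,-0.15,0,0,0,0],[4.3,-0.15,0,0,0,0],[4.6,-0.15,0,0,0,0],[4.6,-0.15,0.5,0,0,0],[4.6,-0.15,2,0,0,0],[4.6,-0.15,4,0,0,0],[4.6,-0.15,5.5,0,0,0],[4.6,-0.15,6.3,0,0,0],[4.6,-0.15,7,0,0,0],[4.6,-0.15,7.5,0,0,0],[4.6,-0.15,8,0,0,0],[4.6,-0.15,8,0,0,0],[4.6,-0.15,8,0,0,0]]' 1 60
python3 - <<'E'
from h import *
s=state();print(s["tool_pos"],s["ft_force"]);b=get_image("scene");w=get_image("wrist")
o=np.zeros((420,800,3),np.uint8);o[:,:400]=w[:,80:480];o[:,400:]=cv2.resize(b[165:270,190:290],(400,420),interpolation=2)
cv2.imwrite("pics/l3.png",o[:,:,::-1])
E
```

```text
time: 7.85
tool_pos: [0.4675, 0.1652, 0.1376]
orientation: [-0.0, 0.992, 0.13, 0.0]
ft_force: [0.3, -0.6, -1.7]
width: 0.269
grasp_force: 59.2
[0.46751034 0.16519195 0.13755421] [ 0.29801518 -0.61963448 -1.7172876 ]
```

View pics/l3.png

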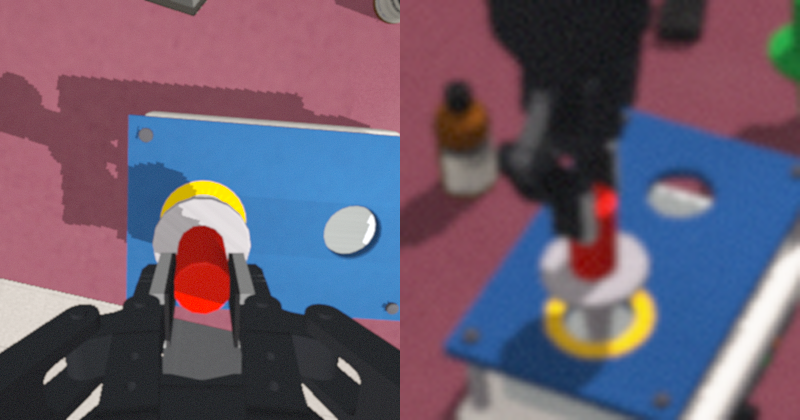

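The shank's tip is centred inside the yellow ring at (600,320) in the right half, and there is no contact force. Lowering on.

```bash
python3 -m creep '[[0,0,0.5,0,0,0],[0,0,1,0,0,0],[0,0,1.5,0,0,0],[0,0,2,0,0,0],[0,0,2.3,0,0,0],[0,0,2.6,0,0,0],[0,0,2.8,0,0,0],[0,0,2.8,0,0,0],[0,0,2.8,0,0,0]]' 1 60; python3 -m creep '[[0,0,0.2,0,0,0],[0,0,0.3,0,0,0],[0,0,0.3,0,0,0],[0,0,0.3,0,0,0]]' 1 60
```

```text
time: 8.85
tool_pos: [0.4674, 0.1651, 0.1094]
orientation: [0.0, 0.992, 0.13, 0.0]
ft_force: [1.0, 0.2, -1.5]
width: 0.27
grasp_force: 59.2
time: 9.25
tool_pos: [0.4673, 0.1651, 0.1063]
orientation: [0.0, 0.992, 0.13, 0.0]
ft_force: [-0.2, -0.4, -1.8]
width: 0.27
grasp_force: 59.2
```

```bash
python3 -m creep '[[0,0,0.1,0,0,0],[0,0,0.2,0,0,0],[0,0,0.2,0,0,0],[0,0,0.2,0,0,0]]' 1 60;  python3 -m creep '[[0,0,0.1,0,0,0],[0,0,0.1,0,0,0],[0,0,0.1,0,0,0]]' 1 60; python3 -m creep '[[0,0,0.1,0,0,0],[0,0,0.1,0,0,0],[0,0,0.1,0,0,0]]' 1 60
```

```text
time: 9.65
tool_pos: [0.4673, 0.165, 0.1042]
orientation: [0.0, 0.992, 0.13, -0.0]
ft_force: [-0.4, 0.3, -1.4]
width: 0.27
grasp_force: 59.2
time: 9.95
tool_pos: [0.4675, 0.1653, 0.1038]
orientation: [0.0, 0.992, 0.13, 0.0]
ft_force: [-1.6, 0.5, 4.8]
width: 0.267
grasp_force: 59.8
time: 10.25
tool_pos: [0.4675, 0.1654, 0.1037]
orientation: [0.0, 0.992, 0.13, 0.0]
ft_force: [-4.3, -0.5, 12.1]
width: 0.277
grasp_force: 60.6
```

Contact comes at TCP 0.1038, exactly the seated height (0.120 - 0.0162). Relaxing the press, opening, then retreating upward.

```bash
python3 -m creep '[[0,0,-0.15,0,0,0],[0,0,-0.15,0,0,0]]' 1 20;  python3 -m creep '[[0,0,0,0,0,0],[0,0,0,0,0,0],[0,0,0,0,0,0],[0,0,0,0,0,0],[0,0,0,0,0,0],[0,0,0,0,0,0],[0,0,0,0,0,0],[0,0,0,0,0,0]]' -1 20; python3 -m creep '[[0,0,-1,0,0,0],[0,0,-3,0,0,0],[0,0,-6,0,0,0],[0,0,-9,0,0,0],[0,0,-12,0,0,0],[-2,0,-13,0,0,0],[-4,0,-13,0,0,0],[-4,0,-13,0,0,0],[-4,0,-13,0,0,0],[-4,0,-13,0,0,0]]' -1
python3 - <<'E'
from h import *
s=state();T=pose(s);print(s["tool_pos"],s["ft_force"],s["time"]);b=get_image("scene");w=get_image("wrist")
o=np.zeros((420,800,3),np.uint8);o[:,:400]=w[:,80:480];o[:,400:]=cv2.resize(b[105:265,190:342],(400,420),interpolation=2)
cv2.imwrite("pics/l4.png",o[:,:,::-1])
E
```

```text
time: 10.45
tool_pos: [0.4676, 0.1652, 0.1039]
orientation: [-0.0, 0.992, 0.13, 0.0]
ft_force: [0.3, -0.2, 2.2]
width: 0.27
grasp_force: 59.6
time: 11.25
tool_pos: [0.4673, 0.1651, 0.1038]
orientation: [0.0, 0.992, 0.13, 0.0]
ft_force: [-0.1, 0.6, 0.0]
width: 1.001
grasp_force: 0.0
time: 12.25
tool_pos: [0.4294, 0.1549, 0.234]
orientation: [-0.0, 0.992, 0.129, 0.0]
ft_force: [-0.7, 0.8, -0.5]
width: 1.003
grasp_force: 0.0
[0.42937055 0.15494341 0.23396657] [-0.73079393  0.75250445 -0.52091123] 12.25
```

View pics/l4.png

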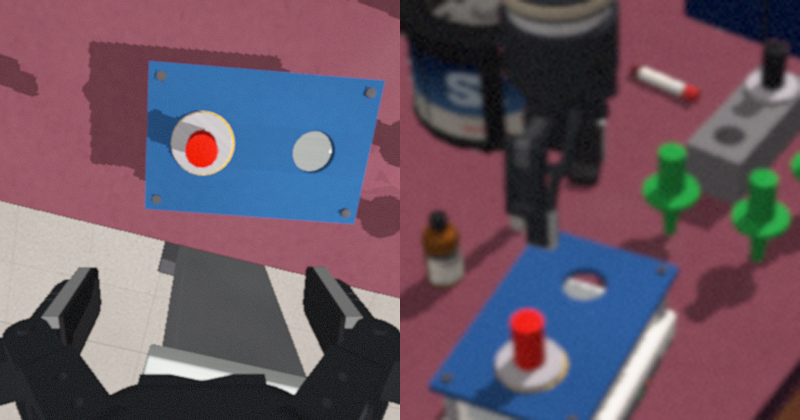

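The red pin stands upright with its flange flat over the yellow ring at (202,143) in the left half. The black pin is still in the stand, and the gripper is open and clear.

```bash
python3 -c "
from plant import *
print(job_done())"
```

```text
the job is handed in; nothing more can be done
None
```

The red-knobbed pin is seated upright through the yellow-ringed opening with its flange flat on the plate and released; the black pin was left in the stand, and I handed the job in at about 12.3 s with no verdict returned.

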